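# Line up the reagent bottles beside the pump

### The job

Set up the reagent tray for the morning run: stand the four reagent bottles on the four round pads of the spill tray, one in the middle of each pad, in order of size, with the largest next to the roller pump and the smallest next to the printer. Keep every bottle upright and set it down rather than dropping it, and leave the tube rack where it is.

Things in the scene. Friction and masses are not known exactly. Their poses are not given: they have to be found in the camera images.
- bottle_250: The largest of four loose round white plastic bottles with white cap and white label with navy band: 132 mm high, about 290 g; body 61 mm in diameter, straight from the foot to the shoulder at 96 mm, then tapering to the cap, 44 mm in diameter. Stands on the counter (z = 0) at the start. Origin: centre of its underside; z up its axis.
- bottle_125: The second largest of four loose round white plastic bottles with white cap and white label with navy band: 105 mm high, about 150 g; body 50 mm in diameter, straight from the foot to the shoulder at 73 mm, then tapering to the cap, 37 mm in diameter. Stands on the counter (z = 0) at the start. Origin: centre of its underside; z up its axis.
- bottle_60: The second smallest of four loose round white plastic bottles with white cap and white label with navy band: 83 mm high, about 75 g; body 40 mm in diameter, straight from the foot to the shoulder at 55 mm, then tapering to the cap, 30 mm in diameter. Stands on the counter (z = 0) at the start. Origin: centre of its underside; z up its axis.
- bottle_30: The smallest of four loose round white plastic bottles with white cap and white label with navy band: 62 mm high, about 40 g; body 34 mm in diameter, straight from the foot to the shoulder at 42 mm, then tapering to the cap, 26 mm in diameter. Stands on the counter (z = 0) at the start. Origin: centre of its underside; z up its axis.
- pad_a: One of four identical round black rubber pads, 70 mm across, 3 mm thick, fixed in a row, 85 mm between centres, in a grey spill tray (350 x 104 mm, lip 10 mm high). Origin: centre of its underside; its top is 3 mm higher, 6 mm above the counter. y runs along the row, x across it, away from the robot. Its letter says nothing about its place in the row.
- pad_b: One of four identical round black rubber pads, 70 mm across, 3 mm thick, fixed in a row, 85 mm between centres, in a grey spill tray (350 x 104 mm, lip 10 mm high). Origin: centre of its underside; its top is 3 mm higher, 6 mm above the counter. y runs along the row, x across it, away from the robot. Its letter says nothing about its place in the row.
- pad_c: One of four identical round black rubber pads, 70 mm across, 3 mm thick, fixed in a row, 85 mm between centres, in a grey spill tray (350 x 104 mm, lip 10 mm high). Origin: centre of its underside; its top is 3 mm higher, 6 mm above the counter. y runs along the row, x across it, away from the robot. Its letter says nothing about its place in the row.
- pad_d: One of four identical round black rubber pads, 70 mm across, 3 mm thick, fixed in a row, 85 mm between centres, in a grey spill tray (350 x 104 mm, lip 10 mm high). Origin: centre of its underside; its top is 3 mm higher, 6 mm above the counter. y runs along the row, x across it, away from the robot. Its letter says nothing about its place in the row.
- pump: Fixed grey roller pump, 110 mm across the row x 100 along it x 94 high, steel rollers lying open between black cheeks on top. Stands at one end of the tray (either), in line with the pads, its centre 107.5 mm beyond the nearest pad's. At the other end, at the same distance, a fixed cream printer, dark lid, 110 x 100 x 59 mm (75 with its paper). Origin: centre of the underside; y along the row.
- tube_rack: Loose blue rack of capped sample tubes, 124 x 56 mm, 94 mm high, 0.45 kg, to the robot's right of the bottles; to be left alone. Origin: centre of its underside; x along its length. (A box of pipette tips, 120 x 85 x 55 mm, stands likewise to the left, 0.44 m ahead and 0.43 m left of the robot.)

How it is judged:
By the outcome, as a careful person would: the job done as asked, in the order asked, and still so for the second after the job is handed in, with the robot touching nothing.
It also fails if it takes over 96 s, if anything falls off the work surface, if the arm or the gripper's body presses on something with over 40 N, if the wrist force passes 120 N, or if a joint passes its speed limit or range.

### The arm

A 6-joint arm with a two-finger parallel gripper is mounted at the origin on the work surface. World frame = base frame: x ahead of the robot, y to its left, z up, the work surface at z = 0. Lengths are in mm, angles in rad, forces in N, time in s.
With the tool pointing down it reaches from about 275 to 1000 mm from the base axis. Payload 8.4 kg.
Tool frame: the origin (TCP) lies at the very end of the fingers, on their centre line; the grasp point (between the pads) lies 19 mm behind it; z points along the fingers, y is the direction in which the jaws open and shut (so a half turn about z gives the same grasp; the last joint's range is limited). The gripper opens to 85 mm and grips with 20 to 120 N. Pads are 22 mm wide; open, the fingers measure 114 mm over their backs; the gripper's body (76 mm by 85 mm) begins 54 mm behind the grasp point. The pads swing forward as they close: fully open they stand 13 mm farther back than shut.
Start: joints at [1.291, 0.353, 1.633, -0, 1.155, -0.002], TCP at [171.399, 601.041, 231.281] pointing down, gripper open.
Joint ranges: [-2.63, 2.63], [-0.92, 2.1], [0.06, 2.66], [-1.3, 4.44], [0, 2.69], [-3.02, 3.02]. Speed limits (rad/s): [2.22, 2.22, 2.79, 3.14, 3.14, 3.14].

### API

Orientations are given as [roll, pitch, yaw] about the fixed x, y, z axes, in that order (R = Rz(yaw) Ry(pitch) Rx(roll)).
In Python, from rig import r, vision gives the robot as it stands.
- The arm moves only by the tool move_arm, never from a script. Its argument "series" is text: rows parted by semicolons, each of 7 numbers parted by spaces: the closure, from -1 (fully open) to 1 (shut), then the shift along the tool's x, y, z in units of 40 mm (1.0 is 40 mm), then the turn, a rotation vector about the tool's x, y, z in degrees. In form: grip tx ty tz ax ay az; .... A call has 1 to 20 rows; each row shifts and turns the pose as measured when the row begins, along the tool's axes as they then stand; what a row does not reach is not made up. A row lasts 1/8 s, in which the tool goes at most 62.5 mm and 10.7 degrees, less where a joint would pass 70% of its speed; a pose out of reach is approached as far as the arm can. A call is refused whole if a number of a shift passes 1 or a number of a turn 10.7, either way. A call with a gripper value outside its range is refused whole. The fingers move at their own pace and stop on an object; "grip_force" is the grip in N (left out, the last holds). Time passes only in rows, so rows that do not move let the fingers close. It gives the time, the measured TCP pose, the force and the opening at its end, in the units of the state.
- r.sense(): the state, without advancing time (a new reading comes with each control period).
- vision.grab_frame(name): name is "scene" or "top" or "wrist"; returns the picture (420x560x3 uint8, red, green, blue); there is no depth.
- vision.camera_params(name): a dict with "fx", "fy", "cx", "cy" (pixels), "position" and "rotation" of the camera in the world. Camera axes: x right, y up, looking along -z (the intrinsics and any distortion apply to the point x, -y, -z); pixel columns grow to the right and rows downward; lengths in mm; the calibration is good to about 2 mm. A picture is of the moment at which its call begins: read the wrist's pose just before it. camera_params takes no time and is no camera call; for the wrist camera it gives the pose at the moment of the call.
- r.sign_off(): hands the job in, once; it reports no verdict.
The state is a dict: "clock": time; "qpos": joint angles; "qvel": joint speeds; "joint_efforts": joint torques, N m; "eef_pos": TCP position; "tcp_rot": TCP orientation; "contact_force": force on the tool from outside, world axes, zero at the start; "wrist_torque": the same for the moment, N m; "opening": opening from 0.0 (shut) to 1.0 (fully open).
Only numpy, scipy, OpenCV 4.12 (cv2) and the standard library are available. Lean on these libraries where they do the work, as an engineer would, in place of code of your own. Each camera call takes 0.05 s, during which the arm holds its last target. There are 200 camera calls.

## Working session

There is one attempt and no reset: what is moved stays moved. The work goes in short steps, Python scripts to look and compute and a tool call to move; the robot and the scene stay as the last step left them, time stands still between calls to the robot, and variables do not carry over. Pictures are saved under pics/ and viewed, about 12 in all and at most 16, crops included, and the job is handed in when it is done.

Besides the shell and the picture viewer there is one more tool, called in YAML: its name, and indented under it one key for each argument. move_arm: Moves the arm, as the interface text tells. Its arguments: {"type":"object","properties":{"series":{"type":"string"},"grip_force":{"type":"number"}},"required":["series"]}

```bash
mkdir -p pics
python3 - <<'E'
from rig import r, vision
import cv2
for n in ("scene","top"):
    cv2.imwrite(f"pics/{n}0.png",vision.grab_frame(n)[...,::-1]); print(n,vision.camera_params(n))
print(r.sense())
E
```

```text
scene {'fx': 387.4135766379022, 'fy': 387.4135766379022, 'cx': 287.64784877887803, 'cy': 200.47057482999446, 'position': array([1090.49758473,  -48.50842597,  680.96062455]), 'rotation': array([ 0.7136322 , -0.00377924,  1.60529337])}
top {'fx': 430.2089564519491, 'fy': 430.2089564519491, 'cx': 284.1740988401551, 'cy': 203.21952457802217, 'position': array([444.87118835, -73.43132124, 993.0682243 ]), 'rotation': array([ 0.07736614,  0.0123654 , -1.55981871])}
{'clock': 0.1, 'qpos': array([ 1.29064426e+00,  3.53590272e-01,  1.63402850e+00,  2.82316933e-06,
        1.15518494e+00, -2.39961277e-03]), 'qvel': array([-0.00081295, -0.0009842 , -0.00315267, -0.00048466, -0.00018715,
        0.00189834]), 'joint_efforts': array([-4.00758408e-04, -6.06356335e+01, -3.42817032e+01,  4.75064792e-05,
        4.03513768e-03,  2.77242054e-05]), 'eef_pos': array([171.25894411, 600.65804248, 230.64301485]), 'tcp_rot': array([-3.14038160e+00, -5.48751371e-06,  2.86383905e+00]), 'contact_force': array([ 0.02609669, -0.88303529,  0.23840213]), 'wrist_torque': array([ 0.03194375, -0.09045206,  0.01845618]), 'opening': 0.9988623437509593}
```

View pics/top0.png

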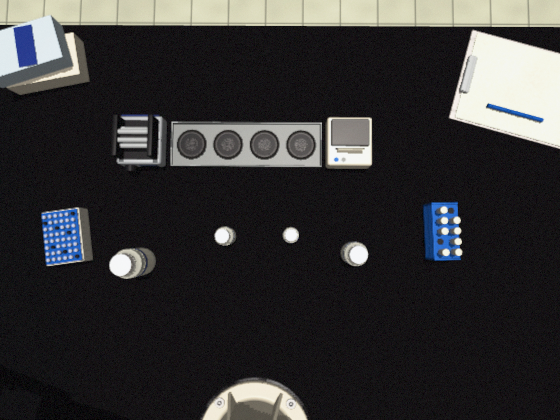

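View pics/scene0.png

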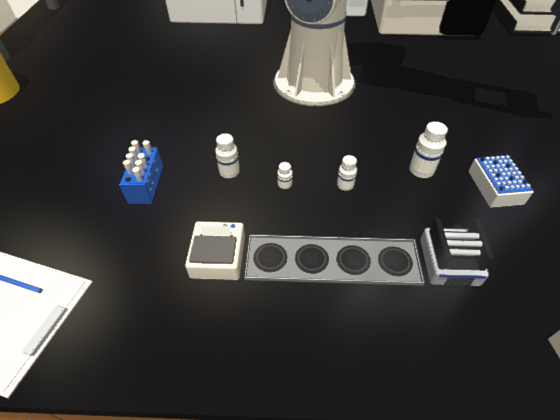

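The top view shows the pump on the left (y+, pixel 140,140) and the printer on the right (349,142). The pads are at about (191,228,265,301; row 145). The caps are at 250 (121,264), 60 (224,236), 30 (291,235) and 125 (357,254). The scene view agrees.

```bash
cat > h.py <<'E'
import numpy as np, cv2
from scipy.spatial.transform import Rotation as R
from rig import r, vision
def ray(p,u,v,z):
    d=R.from_euler('xyz',p['rotation']).apply([(u-p['cx'])/p['fx'],-(v-p['cy'])/p['fy'],-1])
    c=np.array(p['position']); return c+d*(z-c[2])/d[2]
def proj(p,X):
    d=R.from_euler('xyz',p['rotation']).inv().apply(np.array(X)-p['position'])
    return p['cx']-p['fx']*d[0]/d[2], p['cy']+p['fy']*d[1]/d[2]
E
python3 - <<'E'
from h import *
im=cv2.imread('pics/top0.png'); p=vision.camera_params('top'); g=im.min(2)
print("vals",im[264,121],im[264,140],im[145,210],im[145,191])
for n,(u,v,h) in dict(b250=(121,264,132),b125=(357,254,105),b60=(224,236,83),b30=(291,235,62)).items():
    s=26; sub=g[v-s:v+s,u-s:u+s]
    for t in (200,235):
        k,l,st,c=cv2.connectedComponentsWithStats((sub>t).astype('uint8')); i=1+st[1:,4].argmax()
        uu,vv=c[i]+[u-s,v-s]; print(n,t,st[i,2:],round(uu,1),round(vv,1),ray(p,uu,vv,h).round(1)[:2])
m=((g>70)).astype('uint8')
cs,hi=cv2.findContours(m[115:175,165:327],cv2.RETR_CCOMP,cv2.CHAIN_APPROX_NONE)
for c in cs:
    if cv2.contourArea(c)>300:
        (a,b),rad=cv2.minEnclosingCircle(c); M=cv2.moments(c); a,b=M['m10']/M['m00']+165,M['m01']/M['m00']+115
        print(round(rad,1),round(cv2.contourArea(c)),ray(p,a,b,6).round(1)[:2])
s=cv2.imread('pics/scene0.png');ps=vision.camera_params('scene')
for z,u,v in ((6,270,257),(6,396,261)): print(ray(ps,u,v,z).round(1))
for u,v,h in ((434,130,132),(225,141,105),(348,162,83),(285,167,62)): print('sc',ray(ps,u,v,h).round(1))
print(proj(p,(0,0,0)))
c=np.vstack([im[215:285,85:160],])
out=np.hstack([cv2.resize(im[210:290,85:165],(400,400)),cv2.resize(im[110:180,165:235],(400,400))]);cv2.imwrite('pics/c1.png',out)
E
```

```text
vals [249 247 246] [184 199 201] [170 173 175] [75 74 77]
b250 200 [ 21  22 363] 120.1 264.5 [385.6 264. ]
b250 235 [ 20  21 325] 119.8 264.6 [385.4 264.5]
b125 200 [ 18  19 254] 358.4 254.3 [ 410.2 -214.9]
b125 235 [ 17  17 222] 358.3 254.5 [ 409.8 -214.6]
b60 200 [ 14  14 155] 221.6 235.5 [445.5  70.1]
b60 235 [ 12  13 131] 221.4 235.7 [445.1  70.5]
b30 200 [ 13  12 126] 290.7 234.4 [449.6 -75.9]
b30 235 [11 11 98] 290.7 234.6 [449.  -75.9]
12.6 461 [658.9 -96.9]
12.6 458 [658.7 -11.9]
12.6 449 [658.3  73.2]
12.2 432 [658.3 158.2]
11.7 386 [658.5 158.4]
78.5 6570 [659.2  29.9]
15.2 685 [658.5 -96.9]
15.2 682 [658.2 -11.9]
15.3 684 [658.1  73.1]
15.5 692 [657.7 158.1]
[660.6 -96.9   6. ]
[660.6 159.6   6. ]
sc [395.3 256.1 132. ]
sc [ 419.2 -211.5  105. ]
sc [454.2  66.8  83. ]
sc [454.  -74.2  62. ]
(np.float64(254.48295419930412), np.float64(436.8506297248373))
```

View pics/c1.png

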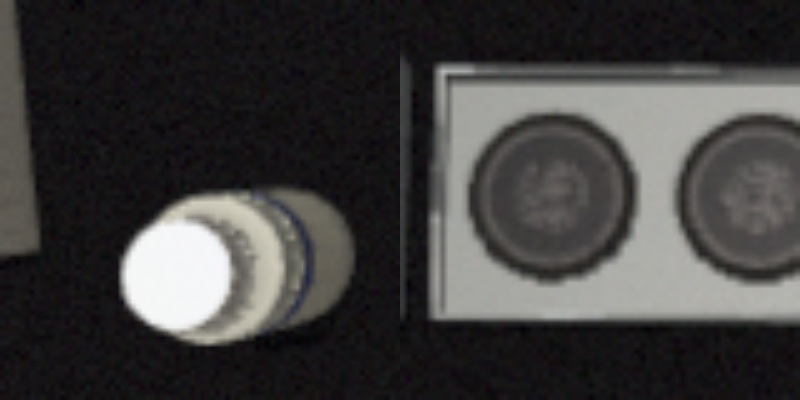

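The cap fixes and the pad spacing (85.0 mm) are consistent, so I'll move. First I turn the tool to yaw 90° so that tool x = world y, tool y = world x and tool z = down, then head for the smallest bottle.

move_arm:
  series: "-1 0 0 0 0 0 10.6; -1 0 0 0 0 0 10.6; -1 0 0 0 0 0 10.6; -1 0 0 0 0 0 10.6; -1 0 0 0 0 0 10.6; -1 0 0 0 0 0 10.6; -1 0 0 0 0 0 10.6; -1 -1 0.41 0 0 0 0; -1 -1 0.41 0 0 0 0; -1 -1 0.41 0 0 0 0; -1 -1 0.41 0 0 0 0; -1 -1 0.41 0 0 0 0; -1 -1 0.41 0 0 0 0; -1 -1 0.41 0 0 0 0; -1 -1 0.41 0 0 0 0; -1 -1 0.41 0 0 0 0; -1 -1 0.41 0 0 0 0; -1 -1 0.41 0 0 0 0"
  grip_force: 25

```text
clock: 2.35
eef_pos: [342.1, 141.5, 228.1]
tcp_rot: [-3.139, 0.01, 1.55]
contact_force: [0.1, 0.1, -0.2]
opening: 1.001
```

move_arm:
  series: "-1 -0.92 0.45 0 0 0 -1.2; -1 -0.92 0.45 0 0 0 0; -1 -0.92 0.45 0 0 0 0; -1 -0.92 0.45 0 0 0 0; -1 -0.92 0.45 0 0 0 0; -1 -0.92 0.45 0 0 0 0; -1 0 0 0 0 0 0; -1 0 0 0 0 0 0"

```text
clock: 3.35
eef_pos: [450.9, -90.0, 229.0]
tcp_rot: [-3.138, 0.009, 1.567]
contact_force: [-0.1, -0.2, 0.4]
opening: 1.0
```

Run:
```python
from h import *
s=r.sense();p=vision.camera_params('wrist'); im=vision.grab_frame('wrist')[...,::-1]
cv2.imwrite('pics/w1.png',im); print(s['eef_pos'],s['tcp_rot'],p)
for X in ((449,-76,62),(449,-76,0)): print(proj(p,X))
```

```text
[450.89828056 -89.99755536 228.98265449] [-3.1377643   0.00906669  1.56689232] {'fx': 306.7217544461371, 'fy': 306.7217544461371, 'cx': 281.034226690911, 'cy': 207.2143679749681, 'position': array([452.88652723, -20.95033992, 371.07134002]), 'rotation': array([-0.27987361,  0.00370176, -0.00397007])}
(np.float64(278.5552296852717), np.float64(175.33364205791088))
(np.float64(279.1417809737082), np.float64(166.3157125443551))
```

View pics/w1.png

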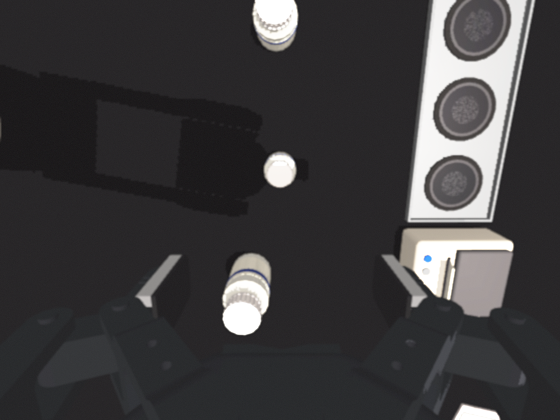

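The wrist view shows bottle 30 at (280,170), the pads at (477,23), (465,109) and (454,183), and bottles 60 (275,15) and 125 (242,316). I'll take a fix on the bottle and pads relative to the tool.

Run:
```python
from h import *
p=vision.camera_params('wrist'); g=cv2.imread('pics/w1.png').min(2)
m=(g[140:200,250:310]>90).astype('uint8'); k,l,st,c=cv2.connectedComponentsWithStats(m); i=1+st[1:,4].argmax()
print(st[i],c[i]+[250,140])
x,y,w,h=st[i][:4]; u=250+x+(w-1)/2
print('lo/hi',[ray(p,u,140+y,0)[:2].round(1)],[ray(p,u,140+y+h,62)[:2].round(1)])
a,b=c[i]+[250,140]; print('mid@40',ray(p,a,b,40)[:2].round(1), '62',ray(p,a,b,62)[:2].round(1))
sub=(g[:,405:540]<95).astype('uint8'); sub[225:]=0
cs,_=cv2.findContours((g[0:222,400:540]>130).astype('uint8'),cv2.RETR_CCOMP,cv2.CHAIN_APPROX_NONE)
for c in cs:
    if 1500<cv2.contourArea(c)<5000:
        M=cv2.moments(c); print('pad',cv2.contourArea(c),ray(p,M['m10']/M['m00']+400,M['m01']/M['m00'],6)[:2].round(1))
```

```text
[ 14  12  33  36 930] [279.61397849 169.48387097]
lo/hi [array([450.3, -58.7])] [array([450.6, -89.1])]
mid@40 [450.1 -73.4] 62 [450.2 -69.9]
pad 2585.5 [658.9 -95. ]
pad 3139.5 [658.8 -10.4]
```

Wrist and top agree within 2 mm: bottle 30 is at (450,-76), and the pads are at x 658.6, y ≈ -96, -11, 74, 159. Descending.

move_arm:
  series: "-1 0.35 -0.02 0 0 0.5 0; -1 0 0 0.9 0 0 0; -1 0 0 0.9 0 0 0; -1 0 0 0.9 0 0 0; -1 0 0 0.9 0 0 0; -1 0 0 0.9 0 0 0; -1 0 0 0.5 0 0 0; -1 0 0 0 0 0 0; -1 0 0 0 0 0 0"

```text
clock: 4.53
eef_pos: [449.2, -63.1, 26.5]
tcp_rot: [3.141, -0.003, 1.577]
contact_force: [0.3, 0.4, 0.3]
opening: 1.001
```

move_arm:
  series: "-1 -0.32 0 0 0 0 0; -1 0 0 0 0 0 0; -1 0 0 0 0 0 0"

```text
clock: 4.9
eef_pos: [451.0, -76.9, 28.7]
tcp_rot: [3.136, -0.003, 1.577]
contact_force: [0.0, -0.1, 0.4]
opening: 1.002
```

move_arm:
  series: "-1 0.02 -0.02 0.49 0 0 0; -1 0 0 0 0 0 0; 1 0 0 0 0 0 0; 1 0 0 0 0 0 0; 1 0 0 0 0 0 0; 1 0 0 0 0 0 0; 1 0 0 0 0 0 0; 1 0 0 0 0 0 0; 1 0 0 0 0 0 0; 1 0 0 0 0 0 0"
  grip_force: 25

```text
clock: 6.15
eef_pos: [451.8, -76.6, 11.2]
tcp_rot: [3.133, -0.002, 1.576]
contact_force: [-1.1, -0.2, -0.0]
opening: 0.388
```

move_arm:
  series: "1 0 0 -0.5 0 0 0; 1 0 0 -0.8 0 0 0; 1 -0.08 0.8 -0.4 0 0 0; 1 -0.08 0.8 0 0 0 0; 1 -0.08 0.8 0 0 0 0; 1 -0.08 0.8 0 0 0 0; 1 -0.08 0.8 0 0 0 0; 1 -0.08 0.8 0 0 0 0; 1 0 0.2 0 0 0 0; 1 0 0 0 0 0 0; 1 0 0 0 0 0 0"

```text
clock: 7.52
eef_pos: [652.9, -94.8, 80.7]
tcp_rot: [3.139, -0.003, 1.576]
contact_force: [0.1, 0.4, -0.3]
opening: 0.385
```

move_arm:
  series: "1 -0.04 0.14 0 0 0 0; 1 0 0 0.6 0 0 0; 1 0 0 0.6 0 0 0; 1 0 0 0.22 0 0 0; 1 0 0 0 0 0 0; 1 0 0 0 0 0 0"

```text
clock: 8.28
eef_pos: [658.5, -96.6, 24.8]
tcp_rot: [3.137, -0.003, 1.576]
contact_force: [0.6, 1.0, -0.6]
opening: 0.39
```

move_arm:
  series: "1 0 0 0.12 0 0 0; 1 0 0 0.06 0 0 0; 1 0 0 0 0 0 0; 1 0 0 0 0 0 0"

```text
clock: 8.78
eef_pos: [659.6, -96.8, 19.0]
tcp_rot: [3.135, -0.002, 1.576]
contact_force: [-0.7, -0.7, -1.0]
opening: 0.388
```

move_arm:
  series: "1 0 -0.02 0.05 0 0 0; 1 0 0 0 0 0 0; 1 0 0 0 0 0 0"

```text
clock: 9.15
eef_pos: [659.0, -96.8, 17.1]
tcp_rot: [3.134, -0.002, 1.576]
contact_force: [0.5, -0.0, 0.9]
opening: 0.388
```

move_arm:
  series: "1 0 0 0.01 0 0 0; -1 0 0 0 0 0 0; -1 0 0 0 0 0 0; -1 0 0 0 0 0 0; -1 0 0 0 0 0 0; -1 0 0 0 0 0 0; -1 0 0 -0.6 0 0 0; -1 0 0 -1 0 0 0; -1 0 0 -1 0 0 0; -1 0 0 -1 0 0 0; -1 0.7 -0.9 0 0 0 0; -1 0.7 -0.9 0 0 0 0; -1 0.7 -0.9 0 0 0 0; -1 0.7 -0.9 0 0 0 0; -1 0.7 -0.9 0 0 0 0; -1 0.45 -0.7 0 0 0 0; -1 0 0 0 0 0 0; -1 0 0 0 0 0 0"

```text
clock: 11.4
eef_pos: [443.8, 63.8, 164.7]
tcp_rot: [3.131, -0.003, 1.575]
contact_force: [0.7, -0.0, -0.4]
opening: 0.998
```

Run:
```python
from h import *
s=r.sense();p=vision.camera_params('wrist'); im=vision.grab_frame('wrist')[...,::-1]; t=vision.grab_frame('top')[...,::-1]
cv2.imwrite('pics/w2.png',im); cv2.imwrite('pics/t2.png',t);print(s['eef_pos'],s['tcp_rot'])
for X in ((445,70,83),(445,70,0)): print(proj(p,X))
cv2.imwrite('pics/c2.png',np.hstack([im,cv2.resize(t[100:205,170:330],(240,158)).repeat(1,0) if 0 else np.vstack([cv2.resize(t[110:180,260:330],(240,240)),np.zeros((180,240,3),'uint8')])]))
```

```text
[443.84942914  63.78056782 164.65470108] [ 3.13063726e+00 -2.85551137e-03  1.57493964e+00]
(np.float64(279.8750509148397), np.float64(206.54810407149307))
(np.float64(279.27747080150647), np.float64(185.16605472850037))
```

View pics/c2.png

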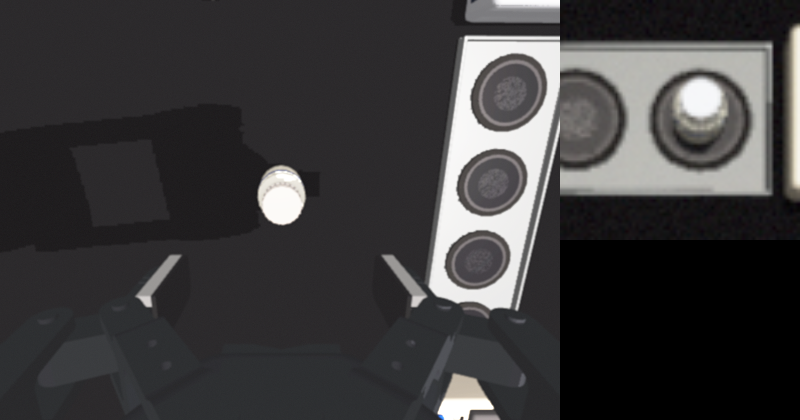

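Bottle 30 stands upright on its pad (cap above the pad centre in the inset). Bottle 60 is in the wrist view with its cap at about (282,206). I'll take one measurement of each.

```bash
cat >> h.py <<'E'
def cap(p,g,u,v,h,s,t):
    sub=g[v-s:v+s,u-s:u+s]; k,l,st,c=cv2.connectedComponentsWithStats((sub>t).astype('uint8')); i=1+st[1:,4].argmax()
    a,b=c[i]+[u-s,v-s]; return st[i,2:],(a.round(1),b.round(1)),ray(p,a,b,h)[:2].round(1)
def pads(p,g,box,t=130):
    x0,x1,y0,y1=box; cs,_=cv2.findContours((g[y0:y1,x0:x1]>t).astype('uint8'),cv2.RETR_CCOMP,cv2.CHAIN_APPROX_NONE)
    for c in cs:
        if 1500<cv2.contourArea(c)<9000:
            M=cv2.moments(c); print('pad',cv2.contourArea(c),ray(p,M['m10']/M['m00']+x0,M['m01']/M['m00']+y0,6)[:2].round(1))
E
python3 - <<'E'
from h import *
p=vision.camera_params('wrist'); g=cv2.imread('pics/w2.png').min(2)
for t in (225,245): print(cap(p,g,282,206,83,24,t))
pads(p,g,(425,560,36,300))
pt=vision.camera_params('top'); t=cv2.imread('pics/t2.png').min(2)
for th in (200,235): print('b30 placed',cap(pt,t,301,139,68,12,th))
E
```

```text
(array([  40,   38, 1128], dtype=int32), (np.float64(281.7), np.float64(204.7)), array([446.4,  71.2]))
(array([  38,   36, 1011], dtype=int32), (np.float64(281.6), np.float64(204.8)), array([446.3,  71.1]))
pad 3036.0 [657.9 -10.1]
pad 3721.5 [657.9  74.5]
pad 4663.0 [657.9 159.2]
b30 placed (array([ 12,  11, 106], dtype=int32), (np.float64(300.6), np.float64(138.1)), array([659.3, -95.5]))
b30 placed (array([11, 10, 86], dtype=int32), (np.float64(300.6), np.float64(138.3)), array([658.9, -95.5]))
```

Bottle 30 is within 1 mm of its pad centre. Now bottle 60.

move_arm:
  series: "-1 0.17 0.06 0 0.5 0 0; -1 0 0 0 0 0 0; -1 0 0 0.9 0 0 0; -1 0 0 0.9 0 0 0; -1 0 0 0.9 0 0 0; -1 0 0 0.75 0 0 0; -1 0 0 0 0 0 0; -1 0 0 0 0 0 0"

```text
clock: 12.5
eef_pos: [452.0, 70.4, 23.7]
tcp_rot: [3.137, -0.003, 1.572]
contact_force: [-0.3, 0.5, 1.0]
opening: 1.002
```

move_arm:
  series: "-1 0 -0.15 0 0 0 0; -1 0 0 0 0 0 0; 1 0 0 0.03 0 0 0; 1 0 0 0 0 0 0; 1 0 0 0 0 0 0; 1 0 0 0 0 0 0; 1 0 0 0 0 0 0; 1 0 0 0 0 0 0; 1 0 0 0 0 0 0; 1 0 0 0 0 0 0"
  grip_force: 30

```text
clock: 13.75
eef_pos: [447.7, 70.7, 25.7]
tcp_rot: [3.132, -0.004, 1.572]
contact_force: [-0.2, -0.8, 1.4]
opening: 0.455
```

move_arm:
  series: "1 0 0 -0.5 0 0 0; 1 0 0 -0.9 0 0 0; 1 -0.32 0.8 -0.4 0 0 0; 1 -0.32 0.8 0 0 0 0; 1 -0.32 0.8 0 0 0 0; 1 -0.32 0.8 0 0 0 0; 1 -0.32 0.8 0 0 0 0; 1 -0.32 0.8 0 0 0 0; 1 -0.13 0.4 0 0 0 0; 1 0 0 0 0 0 0; 1 0 0 0 0 0 0"

```text
clock: 15.12
eef_pos: [658.5, -14.1, 98.4]
tcp_rot: [3.136, -0.004, 1.572]
contact_force: [0.6, -0.4, -0.0]
opening: 0.458
```

move_arm:
  series: "1 0.08 0 0 0.2 0 0; 1 0 0 0 0 0 0; 1 0 0 0.6 0 0 0; 1 0 0 0.6 0 0 0; 1 0 0 0.25 0 0 0; 1 0 0 0 0 0 0; 1 0 0 0 0 0 0; 1 0 0 0.06 0 0 0; 1 0 0 0 0 0 0"

```text
clock: 16.25
eef_pos: [658.1, -8.8, 40.1]
tcp_rot: [3.136, -0.004, 1.574]
contact_force: [-0.0, -0.1, -0.8]
opening: 0.452
```

move_arm:
  series: "1 -0.05 0 0 0 0 0; 1 0 0 0.1 0 0 0; 1 0 0 0.06 0 0 0; 1 0 0 0 0 0 0; 1 0 0 0 0 0 0"

```text
clock: 16.88
eef_pos: [658.4, -11.1, 33.6]
tcp_rot: [3.136, -0.004, 1.574]
contact_force: [0.6, 0.1, -1.6]
opening: 0.458
```

move_arm:
  series: "1 0 0 0.04 0 0 0; 1 0 0 0 0 0 0; 1 0 0 0.02 0 0 0; 1 0 0 0 0 0 0; 1 0 0 0 0 0 0"

```text
clock: 17.5
eef_pos: [658.7, -11.0, 31.9]
tcp_rot: [3.135, -0.003, 1.574]
contact_force: [-0.2, -0.1, -0.9]
opening: 0.459
```

move_arm:
  series: "1 0 0 0.02 0 0 0; 1 0 0 0 0 0 0; -1 0 0 0 0 0 0; -1 0 0 0 0 0 0; -1 0 0 0 0 0 0; -1 0 0 0 0 0 0; -1 0 0 0 0 0 0; -1 0 0 -0.6 0 0 0; -1 0 0 -1 0 0 0; -1 0 0 -1 0 0 0; -1 0 0 -1 0 0 0; -1 -0.3 -0.8 -0.4 0 0 0; -1 -0.7 -0.85 0 0 0 0; -1 -0.7 -0.85 0 0 0 0; -1 -0.7 -0.85 0 0 0 0; -1 -0.7 -0.85 0 0 0 0; -1 -0.7 -0.85 0 0 0 0; -1 -0.7 -0.85 0 0 0 0; -1 -0.3 0 0 0 0 0; -1 0 0 0 0 0 0"

```text
clock: 20.0
eef_pos: [416.8, -209.5, 195.3]
tcp_rot: [3.131, -0.002, 1.575]
contact_force: [0.6, -0.7, 1.1]
opening: 1.002
```

Run:
```python
from h import *
s=r.sense();p=vision.camera_params('wrist'); im=vision.grab_frame('wrist')[...,::-1]; t=vision.grab_frame('top')[...,::-1]
cv2.imwrite('pics/w3.png',im); cv2.imwrite('pics/t3.png',t);print(s['eef_pos'],s['tcp_rot'])
u,v=proj(p,(410,-215,105)); print(u,v)
print(cap(p,im.min(2),int(u),int(v),105,45,225),cap(p,im.min(2),int(u),int(v),105,45,245))
pt=vision.camera_params('top')
for q,h in ((658.5,-96,68),),((658.5,-11,89),):pass
for X in ((658.5,-96,68),(658.5,-11,89)):
    u,v=proj(pt,X); print(X,cap(pt,t.min(2),int(u),int(v),X[2],11,220))
cv2.imwrite('pics/c3.png',np.hstack([im,np.vstack([cv2.resize(t[110:180,225:330],(240,160)),np.zeros((260,240,3),'uint8')])]))
```

```text
[ 416.83428365 -209.47753934  195.3339248 ] [ 3.13088089e+00 -1.58987288e-03  1.57533432e+00]
269.7661708066047 217.83185354741633
(array([  51,   45, 1633], dtype=int32), (np.float64(272.2), np.float64(216.0)), array([ 411.9, -213.5])) (array([  43,   44, 1448], dtype=int32), (np.float64(271.5), np.float64(216.6)), array([ 411.4, -214. ]))Traceback (most recent call last):
  File "<stdin>", line 7, in <module>
ValueError: not enough values to unpack (expected 2, got 1)
```

Run:
```python
from h import *
t=cv2.imread('pics/t3.png'); im=cv2.imread('pics/w3.png')
pt=vision.camera_params('top')
for X in ((658.5,-96,68),(658.5,-11,89)):
    u,v=proj(pt,X); print(X,cap(pt,t.min(2),round(u),round(v),X[2],11,220))
cv2.imwrite('pics/c3.png',np.hstack([im,np.vstack([cv2.resize(t[110:180,225:330],(240,160)),np.zeros((260,240,3),'uint8')])]))
```

```text
(658.5, -96, 68) (array([ 12,  11, 101], dtype=int32), (np.float64(300.7), np.float64(138.1)), array([659.4, -95.6]))
(658.5, -11, 89) (array([ 14,  13, 141], dtype=int32), (np.float64(261.5), np.float64(135.8)), array([658.8, -11.5]))
```

View pics/c3.png

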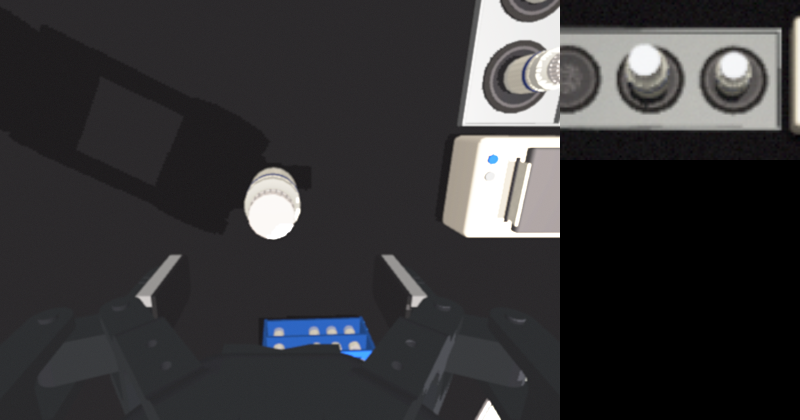

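move_arm:
  series: "-1 -0.12 -0.15 0 0.5 0 0; -1 0 0 0 0 0 0; -1 0 0 0.9 0 0 0; -1 0 0 0.9 0 0 0; -1 0 0 0.9 0 0 0; -1 0 0 0.8 0 0 0; -1 0 0 0 0 0 0; -1 0 0 0 0 0 0"

```text
clock: 21.1
eef_pos: [415.2, -211.5, 52.7]
tcp_rot: [3.138, -0.001, 1.582]
contact_force: [-0.2, -0.3, 0.8]
opening: 1.0
```

Both placed bottles stand on their pads within 1 mm. Bottle 125's cap is at (272,214), between the fingers, and the rack is well clear below. Fine correction, then grip.

move_arm:
  series: "-1 -0.07 -0.1 0.12 0 0 0; -1 0 0 0.1 0 0 -0.6; -1 0 0 0 0 0 0; -1 0 0 0 0 0 0"

```text
clock: 21.6
eef_pos: [412.9, -215.5, 46.2]
tcp_rot: [3.133, 0.002, 1.593]
contact_force: [0.6, -0.2, -0.6]
opening: 1.0
```

move_arm:
  series: "-1 0.02 -0.04 0.07 0 0 1.2; -1 0 0 0 0 0 0; 1 0 0 0 0 0 0; 1 0 0 0 0 0 0; 1 0 0 0 0 0 0; 1 0 0 0 0 0 0; 1 0 0 0 0 0 0; 1 0 0 0 0 0 0; 1 0 0 0 0 0 0; 1 0 0 0 0 0 0"
  grip_force: 35

```text
clock: 22.85
eef_pos: [411.2, -214.7, 43.6]
tcp_rot: [3.133, 0.001, 1.571]
contact_force: [-0.4, 0.9, 1.7]
opening: 0.571
```

move_arm:
  series: "1 0 0 -0.5 0 0 0; 1 0 0 -0.9 0 0 0; 1 0 0 -0.9 0 0 0; 1 0.6 0.2 -0.7 0 0 0; 1 0.85 0.6 0 0 0 0; 1 0.85 0.6 0 0 0 0; 1 0.85 0.6 0 0 0 0; 1 0.85 0.7 0 0 0 0; 1 0.85 0.8 0 0 0 0; 1 0.85 0.8 0 0 0 0; 1 0.85 0.8 0 0 0 0; 1 0.5 0.8 0 0 0 0; 1 0 0 0 0 0 0; 1 0 0 0 0 0 0"

```text
clock: 24.6
eef_pos: [650.6, 77.1, 164.8]
tcp_rot: [3.138, 0.001, 1.57]
contact_force: [-0.4, -0.8, -1.7]
opening: 0.571
```

Now dx +8, dy -3, then down to about 56.

move_arm:
  series: "1 -0.08 0.2 0 0 0 0; 1 0 0 0 0 0 0; 1 0 0 0.8 0 0 0; 1 0 0 0.8 0 0 0; 1 0 0 0.7 0 0 0; 1 0 0 0.3 0 0 0; 1 0 0 0 0 0 0; 1 0 0 0 0 0 0"

```text
clock: 25.6
eef_pos: [659.1, 69.6, 61.4]
tcp_rot: [3.135, 0.001, 1.565]
contact_force: [-0.1, 0.3, -1.6]
opening: 0.574
```

move_arm:
  series: "1 0.11 -0.02 0 0 0 0; 1 0 0 0 0 0 0; 1 0 0 0.13 0 0 0; 1 0 0 0.08 0 0 0; 1 0 0 0 0 0 0; 1 0 0 0 0 0 0"

```text
clock: 26.35
eef_pos: [659.8, 74.6, 54.9]
tcp_rot: [3.131, 0.0, 1.565]
contact_force: [0.5, -0.5, -2.3]
opening: 0.574
```

move_arm:
  series: "1 0 -0.03 0.08 0 0 0; 1 0 0 0.04 0 0 0; 1 0 0 0 0 0 0; 1 0 0 0 0 0 0"

```text
clock: 26.85
eef_pos: [658.5, 74.6, 49.7]
tcp_rot: [3.132, 0.0, 1.565]
contact_force: [-0.3, 1.0, -2.1]
opening: 0.573
```

move_arm:
  series: "1 0 0 0.02 0 0 0; 1 0 0 0 0 0 0; 1 0 0 0 0 0 0"

```text
clock: 27.22
eef_pos: [658.8, 74.7, 49.9]
tcp_rot: [3.131, 0.0, 1.565]
contact_force: [0.3, -1.0, -1.7]
opening: 0.574
```

move_arm:
  series: "1 0 0 0.04 0 0 0; 1 0 0 0 0 0 0; 1 0 0 0 0 0 0"

```text
clock: 27.6
eef_pos: [659.1, 74.8, 49.7]
tcp_rot: [3.13, -0.0, 1.565]
contact_force: [0.2, 0.3, -1.5]
opening: 0.579
```

It no longer descends, so it is seated. Release and go to the 250.

move_arm:
  series: "-1 0 0 0 0 0 0; -1 0 0 0 0 0 0; -1 0 0 0 0 0 0; -1 0 0 0 0 0 0; -1 0 0 0 0 0 0; -1 0 0 -0.6 0 0 0; -1 0 0 -1 0 0 0; -1 0 0 -1 0 0 0; -1 0 0 -1 0 0 0; -1 0.3 -0.6 -0.6 0 0 0; -1 0.6 -0.9 0 0 0 0; -1 0.6 -0.9 0 0 0 0; -1 0.6 -0.9 0 0 0 0; -1 0.6 -0.9 0 0 0 0; -1 0.6 -0.9 0 0 0 0; -1 0.6 -0.9 0 0 0 0; -1 0.6 -0.7 0 0 0 0; -1 0 0 0 0 0 0; -1 0 0 0 0 0 0"

```text
clock: 29.98
eef_pos: [383.3, 261.1, 220.9]
tcp_rot: [3.126, -0.003, 1.564]
contact_force: [-0.2, -1.2, -0.6]
opening: 1.001
```

Run:
```python
from h import *
s=r.sense();p=vision.camera_params('wrist'); im=vision.grab_frame('wrist')[...,::-1]; t=vision.grab_frame('top')[...,::-1]
cv2.imwrite('pics/w4.png',im); cv2.imwrite('pics/t4.png',t);print(s['eef_pos'],s['tcp_rot'])
u,v=proj(p,(386,264,132)); print(u,v)
for th in (225,245): print(cap(p,im.min(2),round(u),round(v),132,50,th))
pt=vision.camera_params('top')
for X in ((658.5,-96,68),(658.5,-11,89),(658.5,74,111)):
    u,v=proj(pt,X); print(X,cap(pt,t.min(2),round(u),round(v),X[2],14,220))
cv2.imwrite('pics/c4.png',np.hstack([im,np.vstack([cv2.resize(t[110:180,165:330],(240,102)),np.zeros((318,240,3),'uint8')])]))
```

```text
[383.26482044 261.12450898 220.91378268] [ 3.12603169e+00 -2.70862775e-03  1.56389279e+00]
281.25401671263245 208.20621371603772
(array([  61,   72, 3056], dtype=int32), (np.float64(283.3), np.float64(198.6)), array([387.6, 271.8]))
(array([  57,   71, 2747], dtype=int32), (np.float64(284.0), np.float64(200.2)), array([388.2, 270.5]))
(658.5, -96, 68) (array([ 12,  11, 104], dtype=int32), (np.float64(300.7), np.float64(138.1)), array([659.2, -95.7]))
(658.5, -11, 89) (array([ 14,  14, 142], dtype=int32), (np.float64(261.5), np.float64(135.7)), array([658.9, -11.5]))
(658.5, 74, 111) (array([ 18,  17, 231], dtype=int32), (np.float64(219.4), np.float64(133.0)), array([658.7,  75.1]))
```

View pics/c4.png

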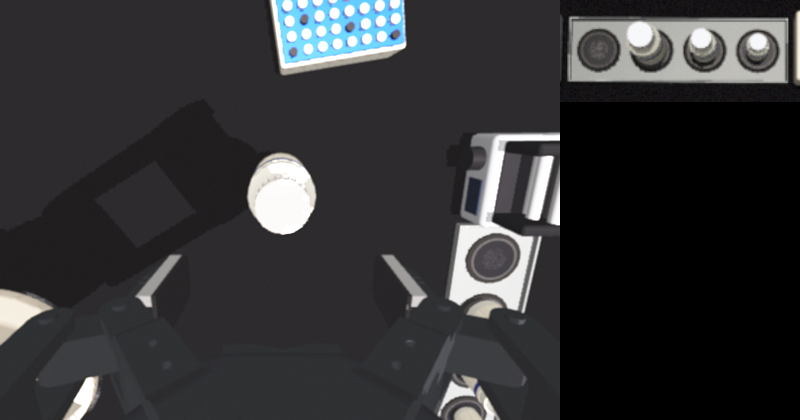

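Three bottles are placed, each within about 1 mm. Bottle 250's cap (x 254–313, lower edge at row 234, centre about (283,205)) gives about (387,265). Aligning and descending.

move_arm:
  series: "-1 0.1 0.1 0 0.8 0 0; -1 0 0 0 0 0 0; -1 0 0 0.8 0 0 0; -1 0 0 0 0 0 0; -1 0 0 0 0 0 0"

```text
clock: 30.7
eef_pos: [390.7, 264.3, 189.2]
tcp_rot: [3.14, -0.003, 1.559]
contact_force: [-0.1, 0.1, -0.1]
opening: 0.999
```

move_arm:
  series: "-1 0.02 -0.09 0 0 0 -0.6; -1 0 0 0.8 0 0 0; -1 0 0 0.8 0 0 0; -1 0 0 0.8 0 0 0; -1 0 0 0.4 0 0 0; -1 0 0 0 0 0 0; -1 0 0 0 0 0 0"

```text
clock: 31.58
eef_pos: [390.7, 269.0, 80.8]
tcp_rot: [3.131, -0.009, 1.573]
contact_force: [-0.2, 0.6, -0.6]
opening: 1.001
```

move_arm:
  series: "-1 -0.1 -0.08 0 0.4 -0.5 0; -1 0 0 0.2 0 0 0; -1 0 0 0.15 0 0 0; -1 0 0 0 0 0 0; -1 0 0 0 0 0 0"

```text
clock: 32.2
eef_pos: [388.4, 265.4, 67.8]
tcp_rot: [3.136, -0.002, 1.573]
contact_force: [-0.3, -0.1, -0.2]
opening: 1.0
```

move_arm:
  series: "-1 0 -0.03 0.05 0 0 0; -1 0 0 0 0 0 0; 1 0 0 0 0 0 0; 1 0 0 0 0 0 0; 1 0 0 0 0 0 0; 1 0 0 0 0 0 0; 1 0 0 0 0 0 0; 1 0 0 0 0 0 0; 1 0 0 0 0 0 0"
  grip_force: 45

```text
clock: 33.33
eef_pos: [387.0, 265.6, 66.2]
tcp_rot: [3.136, -0.002, 1.572]
contact_force: [-0.5, -0.8, 0.4]
opening: 0.701
```

move_arm:
  series: "1 0 0 -0.4 0 0 0; 1 0 0 -0.8 0 0 0; 1 0 0 -0.9 0 0 0; 1 -0.3 0.4 -0.8 0 0 0; 1 -0.5 0.8 0 0 0 0; 1 -0.5 0.8 0 0 0 0; 1 -0.5 0.8 0 0 0 0; 1 -0.4 0.8 0 0 0 0; 1 -0.2 0.8 0 0 0 0; 1 0 0.8 0 0 0 0; 1 0 0.8 0 0 0 0; 1 0 0.5 0 0 0 0; 1 0 0 0 0 0 0; 1 0 0 0 0 0 0"

```text
clock: 35.08
eef_pos: [649.4, 164.1, 179.4]
tcp_rot: [-3.136, 0.002, 1.573]
contact_force: [-0.4, -0.0, -3.3]
opening: 0.7
```

move_arm:
  series: "1 -0.12 0.22 0 -0.5 0 0; 1 0 0 0 0 0 0; 1 0 0 0.7 0 0 0; 1 0 0 0.8 0 0 0; 1 0 0 0.5 0 0 0; 1 0 0 0 0 0 0; 1 0 0 0 0 0 0"

```text
clock: 35.95
eef_pos: [658.4, 159.3, 99.9]
tcp_rot: [3.136, 0.002, 1.573]
contact_force: [0.2, -0.5, -2.3]
opening: 0.701
```

move_arm:
  series: "1 0 0 0.35 0 0 0; 1 0 0 0.2 0 0 0; 1 0 0 0 0 0 0; 1 0 0 0 0 0 0"

```text
clock: 36.45
eef_pos: [659.8, 159.6, 78.5]
tcp_rot: [3.133, 0.001, 1.573]
contact_force: [0.4, -0.1, -2.8]
opening: 0.697
```

move_arm:
  series: "1 -0.02 -0.03 0.08 0 0 0; 1 0 0 0.05 0 0 0; 1 0 0 0 0 0 0; 1 0 0 0 0 0 0"

```text
clock: 36.95
eef_pos: [658.8, 158.8, 73.4]
tcp_rot: [3.132, 0.001, 1.573]
contact_force: [-0.2, 0.5, -2.9]
opening: 0.699
```

move_arm:
  series: "1 0 0 0.04 0 0 0; 1 0 0 0 0 0 0; 1 0 0 0.02 0 0 0; 1 0 0 0 0 0 0; 1 0 0 0 0 0 0"

```text
clock: 37.58
eef_pos: [659.1, 158.9, 72.2]
tcp_rot: [3.131, 0.0, 1.573]
contact_force: [-0.2, -0.3, -1.8]
opening: 0.697
```

move_arm:
  series: "1 0 0 0.03 0 0 0; 1 0 0 0 0 0 0; 1 0 0 0 0 0 0"

```text
clock: 37.95
eef_pos: [659.3, 158.9, 72.2]
tcp_rot: [3.131, 0.0, 1.573]
contact_force: [-0.8, 0.1, -1.3]
opening: 0.696
```

Seated. Release, lift clear, back off and check.

move_arm:
  series: "-1 0 0 0 0 0 0; -1 0 0 0 0 0 0; -1 0 0 0 0 0 0; -1 0 0 0 0 0 0; -1 0 0 0 0 0 0; -1 0 0 -0.5 0 0 0; -1 0 0 -1 0 0 0; -1 0 0 -1 0 0 0; -1 0 0 -1 0 0 0; -1 0 -0.5 -0.6 0 0 0; -1 0 -0.9 0 0 0 0; -1 0 -0.9 0 0 0 0; -1 0 -0.9 0 0 0 0; -1 0 -0.9 0 0 0 0; -1 0 -0.9 0 0 0 0; -1 0 0 0 0 0 0; -1 0 0 0 0 0 0"

```text
clock: 40.08
eef_pos: [455.3, 159.2, 254.8]
tcp_rot: [3.112, -0.005, 1.573]
contact_force: [0.6, -0.3, 0.3]
opening: 0.998
```

Run:
```python
from h import *
s=r.sense(); t=vision.grab_frame('top')[...,::-1]; sc=vision.grab_frame('scene')[...,::-1]
cv2.imwrite('pics/t5.png',t); print(s['clock'],s['eef_pos'],s['contact_force'])
pt=vision.camera_params('top'); ps=vision.camera_params('scene')
for X in ((658.5,-96,68),(658.5,-11,89),(658.5,74,111),(658.5,159,138)):
    u,v=proj(pt,X); print(X,cap(pt,t.min(2),round(u),round(v),X[2],16,225),proj(ps,X))
a=cv2.imread('pics/top0.png')[190:275,410:480].astype(int)-t[190:275,410:480]; print('rack diff',abs(a).mean())
cv2.imwrite('pics/c5.png',np.vstack([cv2.resize(t[105:180,100:380],(800,214)),cv2.resize(sc[180:300,170:500],(800,291))]))
```

```text
40.075 [455.28128176 159.19328005 254.84342716] [ 0.59810908 -0.28222416  0.3344147 ]
(658.5, -96, 68) (array([12, 11, 98], dtype=int32), (np.float64(300.8), np.float64(138.2)), array([659.1, -95.8])) (np.float64(269.55768337497574), np.float64(238.60172237657295))
(658.5, -11, 89) (array([ 14,  13, 136], dtype=int32), (np.float64(261.5), np.float64(135.8)), array([658.7, -11.5])) (np.float64(314.28265195157473), np.float64(233.5071259258559))
(658.5, 74, 111) (array([ 17,  17, 221], dtype=int32), (np.float64(219.3), np.float64(132.9)), array([659. ,  75.2])) (np.float64(361.2933652839338), np.float64(227.83413079060978))
(658.5, 159, 138) (array([ 21,  21, 326], dtype=int32), (np.float64(176.7), np.float64(129.9)), array([657.9, 157.4])) (np.float64(411.47481383082527), np.float64(220.1384405174446))
rack diff 3.5558543417366946
```

View pics/c5.png

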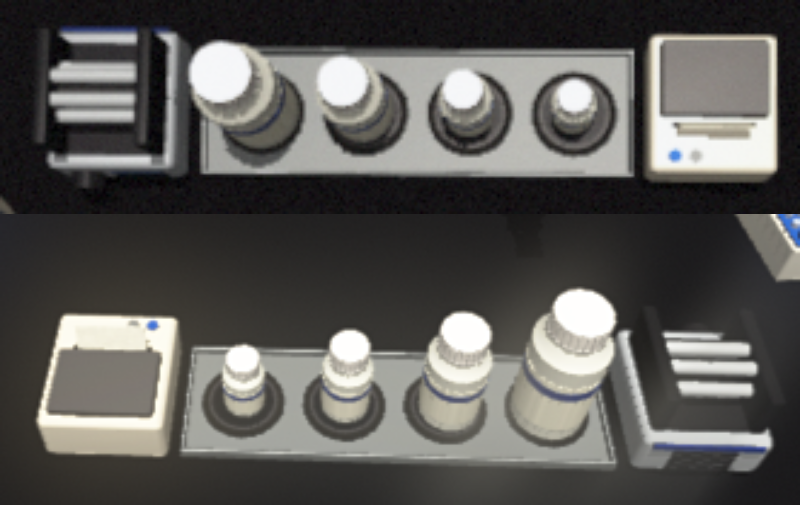

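All four stand upright in order, largest by the pump, and the robot is clear. Handing in.

```bash
python3 -c "
from rig import r
print(r.sign_off())"
```

```text
the job is handed in; nothing more can be done
None
```

The four bottles are standing on the four pads in size order: the 250 next to the pump, then the 125, the 60, and the 30 next to the printer. I handed the job in at about 40 s on the robot's clock.

- **Position:** the last top view put every cap within about 2 mm of its pad centre. The 250 showed the largest offset, about 1.6 mm along the row.
- **Upright and set down:** both cameras showed all four bottles upright. I lowered each one to its pad height before opening the fingers, and the 125 and 250 stopped descending before I released them.
- **Clearances:** the gripper was well clear of everything at hand-in, with no contact force beyond sensor noise. I never moved the arm near the tube rack, and its image barely changed from the start.
- **Disagreements:** the wrist and top cameras differed by 1–2 mm on pad and bottle positions, so I used values in between. The one larger mismatch was my rough by-eye scene-camera reading of the bottles, up to about 12 mm off, which I didn't use.

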